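Dropper poised over the sample cup

TASK

Swing the cover lever of the sample-cup station up until it stands upright, clear of the cup. Then take the dropper by its screw collar out of the stand, carry it over the tube rack without disturbing the rack, its tubes or the other things around, and bring its tip just above the middle of the open cup, dropper upright, about a centimetre above the rim and touching nothing, ready to dispense. Finish while holding it still there: do not put it down or let go, and never let the dropper touch the station.

Things in the scene. Friction and masses are not known exactly. Their poses are not given: they have to be found in the camera images.
- station: Sample-cup station, fixed: white base 115 x 72 x 12 mm, a small round white cup on it and behind the cup an aluminium hinge fork (40 mm wide, 66 mm high). Origin: on the bench, on the cup's axis; +x from the cup to the fork, z up. Station and stand are on oppopoint sides of the tube rack; which is left and which right varies.
- cup_mouth (a point): Centre of the cup's mouth, at rim height, 52 mm above the bench. The cup is 30 mm wide outside and 26 mm inside at the rim.
- cover (a joint): Hinge of the cover lever (a flat bar 10 mm wide ending in the tab), rad. 0: level, its 34 mm disc 4 mm above the cup's rim; 1.57: upright behind the cup; stop at 1.8. Starts between 0 and 0.3. It stays where it is left (light friction, under 1.5 N at the tab).
- cover_tab (a point): Grip point in the tab at the lever's free end: a block 16 mm along the lever, 10 mm thick (station's y, the hinge axis), 24 mm high (14 below to 10 mm above this point). Lever level: 66 mm before (-x) and 13 mm above the hinge, 30 mm before the cup's axis, 73 mm above the bench. Can be pinched across the 10 mm from above; it turns between the fingers as the lever swings.
- cover_hinge (a point): Middle of the cover lever's hinge axis, 60 mm above the bench, 36 mm behind (+x of the station) the cup's axis. The axis is the station's y. As the lever rises the tab moves up and towards the station's +x.
- stand: White dropper stand, a fixed block 50 x 110 x 55 mm (x, y, z). Origin: centre of the underside. Two upright holes 10.5 mm wide, 45 mm deep in its top at y = -35 and +35 mm: one holds the dropper, the other a plain glass rod 8 mm thick, 190 mm long, standing up 145 mm above the block. Which is in which varies.
- dropper: Dropper, 149 mm long, upright in the stand, its tip 10 mm above the bench: glass tube 8.4 mm wide, a dark round screw collar 18 mm wide from 96 to 122 mm above the tip, and above it a rubber teat 15 mm wide up to 149 mm. Origin: the tip (lower end); z along the tube towards the teat. About 30 g. The collar is stiff: grip it firmly, level with its middle.
- dropper_tip (a point): Tip of the dropper (its lower end), same point as the origin of the dropper.
- glass_rod: Bystander: the plain glass rod in the other hole of the stand, 8 mm thick, 190 mm long. Origin: its lower end, 10 mm above the bench. Leave it there.
- tube_rack: Clear acrylic tube rack, 72 x 310 x 128 mm (x, y, z), loose, between the station and the stand, its long side (own y) pointing away from the robot. Origin: centre of the underside. Three tubes stand in it, to 155 mm above the bench.
- tube_0: Flat-bottomed sample tube 24 mm wide and 150 mm long standing loosely in the rack. Origin: centre of its bottom, 5 mm above the bench.
- tube_1: Another such tube in the rack.
- tube_2: Another such tube in the rack.
- amber_bottle: Small brown bottle 34 x 34 x 59 mm standing near the front edge of the bench, a bystander. Origin: centre of its underside.
- timer: Lab timer 62 x 66 x 19 mm lying near the front edge of the bench, a bystander. Origin: centre of its underside.

How it is judged:
By the outcome, as a careful person would: the job done as asked, in the order asked, and still so for the second after the job is handed in, while the arm keeps its last pose, push and grip.
It also fails if it takes over 64 s, if anything falls off the work surface, if the arm or the gripper's body presses on something with over 40 N, if the wrist force passes 120 N, or if a joint passes its speed limit or range.

ROBOT

A 7-joint arm with a two-finger parallel gripper is mounted at the origin on a cart in front of the work surface, level with it; the furniture and walls round the work are solid. World frame = base frame: x ahead of the robot, y to its left, z up, the work surface at z = 0. Lengths are in m, angles in degrees, forces in N, time in s.
With the tool pointing down it reaches from about 0.425 to 0.875 m from the base axis. Payload 4.7 kg.
Tool frame: the origin (TCP) lies between the finger pads; the fingertips stand env.tip_reach ahead of it and the grasp point (between the pads) lies 2 mm behind it (env.tip_reach is the distance from the TCP to the fingertips, in m); z points along the fingers, y is the line along which they close (so a half turn about z gives the same grasp; the last joint's range is limited). The gripper opens to 87 mm and grips with 3 to 60 N. Pads are 19 mm wide; open, the fingers measure 117 mm over their backs; the gripper's body (75 mm by 190 mm) begins 51 mm behind the grasp point.
Start: joints at [69.047, 18.392, -4.016, 83.108, 1.295, 78.541, -3.26], TCP at [0.241, -0.604, 0.24] pointing down, gripper open.
Joint ranges: [-163.93, 163.93], [-17.29, 119.83], [-79.2, 71.16], [3.27, 140.29], [-89.18, 269.18], [5.43, 117.66], [-154.24, 154.24]. Speed limits (degrees/s): [147.25, 147.25, 180, 180, 180, 180, 180].

INTERFACE

Orientations are given as [roll, pitch, yaw] about the fixed x, y, z axes, in that order (R = Rz(yaw) Ry(pitch) Rx(roll)).
In Python, from cell import env gives the robot as it stands.
- The arm moves only by the shell command python3 steer.py 'ROWS' [FORCE]. ROWS is a JSON list that holds a single list of rows (three levels of brackets), with 1 to 8 rows, each of 5 numbers: dx, dy, dz in units of 50 mm, then a turn about the tool's z in degrees, then the finger opening in m; each row is the pose to reach, as a shift and turn from the pose commanded when the command began, along the tool's axes at that moment; what a row does not reach only later rows make up. A row lasts 1/12 s, in which the tool goes at most 0.0417 m and 7.16 degrees, less where a joint would pass 70% of its speed; a pose out of reach is approached as far as the arm can. The fingers move at their own pace and stop on an object; FORCE is the grip in N (left out, the last holds). Time passes only in rows, so rows that do not move let the fingers close. It prints the time, the measured TCP pose, the force, the opening and the grip force at its end. Input that does not fit is refused with a message, and nothing moves.
- env.get_obs(): the state, without advancing time (a new reading comes with each control period).
- env.read_camera(name): name is "side" or "top"; returns a dict with "color" (400x640x3 uint8, blue, green, red), "fx", "fy", "cx", "cy" (pixels), "dist" ([k1, k2, p1, p2, k3] as OpenCV has them; the pictures are not rectified), "world_from_camera" (4x4, takes a point from camera to world coordinates). Camera axes: x right, y down, z forward; pixel columns grow to the right and rows downward; lengths in m; the calibration is good to about 2 mm. A picture is of the moment at which its call begins. There is no depth.
- env.sign_off(): hands the job in; it is judged then, once.
The state is a dict: "time_s": time; "qpos": joint angles; "joint_velocities": joint speeds; "effort": joint torques, N m; "tool_pos": TCP position; "tool_rot": TCP orientation; "force": force on the tool from outside, world axes, zero at the start; "wrist_torque": the same for the moment, N m; "grip_width": finger opening in m; "grasp_force": force on a finger pad.
Only numpy, scipy, OpenCV 4.12 (cv2) and the standard library are available. Lean on these libraries where they do the work, as an engineer would, in place of code of your own. Each camera call takes 0.05 s, during which the arm holds its last target. There are 200 camera calls.

## Working session

There is one attempt and no reset: what is moved stays moved. The work goes in short steps, Python scripts to look and compute and a shell command to move; the robot and the scene stay as the last step left them, time stands still between calls to the robot, and variables do not carry over. Pictures are saved under pics/ and viewed, at most 10 in all, crops included, and the job is handed in when it is done.

```bash
ls; mkdir -p pics
python3 - <<'E'
from cell import env
import cv2
for n in("side","top"):
    c=env.read_camera(n); cv2.imwrite(f"pics/{n}0.png",c["color"])
    print(n,c["fx"],c["fy"],c["cx"],c["cy"],c["dist"]); print(c["world_from_camera"].round(4) if hasattr(c["world_from_camera"],'round') else c["world_from_camera"])
o=env.get_obs(); print(o["tool_pos"],o["tool_rot"],o["grip_width"],env.tip_reach)
E
```

```text
cell.py
pics
steer.py
side 449.19635505353824 449.19635505353824 323.9743054296103 193.4381126078929 [-0.07814845  0.          0.          0.          0.        ]
[[ 0.9997  0.0242 -0.009   0.463 ]
 [ 0.0227 -0.6554  0.7549 -0.681 ]
 [ 0.0124 -0.7549 -0.6558  0.7006]
 [ 0.      0.      0.      1.    ]]
top 368.4444981125056 368.4444981125056 317.80888887366973 201.93745007359516 [-0.05958296  0.          0.          0.          0.        ]
[[-0.0089 -0.9873  0.1586  0.2956]
 [-0.9997  0.0124  0.0213  0.0407]
 [-0.023  -0.1583 -0.9871  1.0324]
 [ 0.      0.      0.      1.    ]]
[ 0.24077472 -0.60324604  0.23857555] [-1.79899978e+02  3.48056398e-03  2.17629721e+01] 0.08672749566164206 0.017
```
View pics/side0.png

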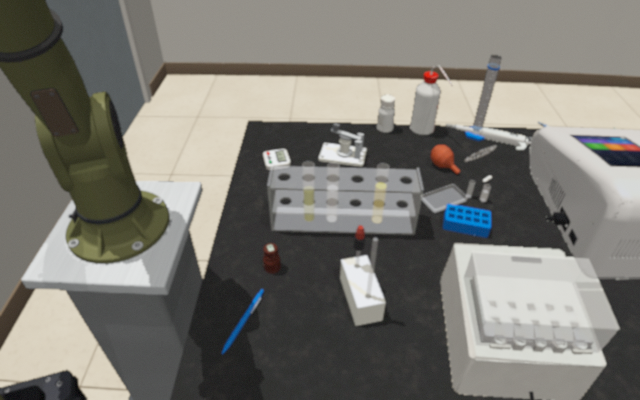

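View pics/top0.png

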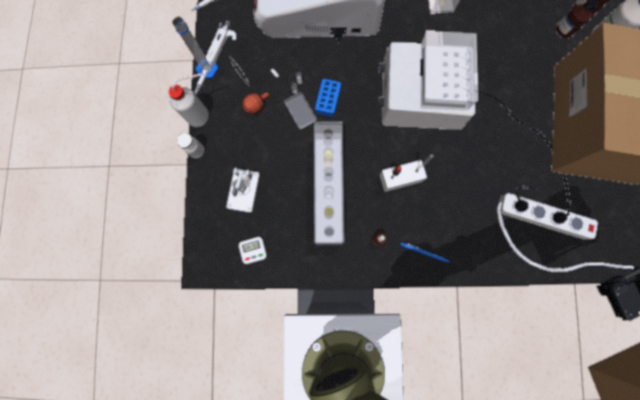

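The side view shows the stand at about (362,290), the dropper's collar at about (360,235), and the rack at (345,200). The station is at (343,150), on the left (+y). In the top view the station is at (243,188), the rack at (329,183), and the stand at (404,175) with the dropper at (397,168). I'll enlarge these areas.

Run:
```python
import cv2,numpy as np
s=cv2.imread("pics/side0.png");t=cv2.imread("pics/top0.png")
def z(im,x,y,w,h,k):
    o=cv2.resize(im[y:y+h,x:x+w],None,fx=k,fy=k,interpolation=cv2.INTER_CUBIC)
    for i in range(0,w,10):
        cv2.line(o,(i*k,0),(i*k,6),(0,255,255),1)
        cv2.putText(o,str(x+i),(i*k,14),0,.33,(0,255,255),1)
    for i in range(0,h,10):
        cv2.line(o,(0,i*k),(6,i*k),(0,255,255),1)
        cv2.putText(o,str(y+i),(8,i*k+4),0,.33,(0,255,255),1)
    return o
a=z(s,305,115,80,60,5);b=z(t,215,155,80,60,5)
c=z(s,330,220,65,100,0+3*1) if 0 else z(s,320,220,80,60,5);d=z(t,370,145,80,60,5)
cv2.imwrite("pics/z1.png",np.vstack([np.hstack([a,b]),np.hstack([c,d])]))
```

View pics/z1.png

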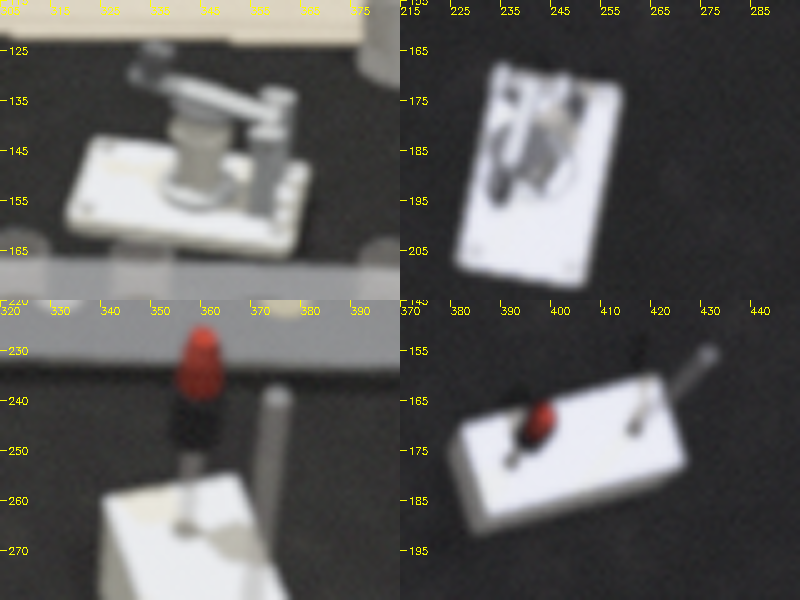

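The zoom shows these features:

| Feature | Side view (px) | Top view (px) |
|---|---|---|
| Base corners | (324,143), (367,148), (363.6,165), (318.6,160) | (234.4,168.6), (259.4,172.4), (252,211.6), (226.4,208) |
| Tab | about (335,127) | about (235,193) |
| Dropper teat top | (360.6,226) | about (398.5,168) |
| Dropper hole | (357,266) | (392.5,177) |

The fork is on the +x end. Next I'll triangulate.

```bash
cat > h.py <<'E'
import numpy as np,cv2
from cell import env
from scipy.optimize import least_squares
def cams(): return {n:env.read_camera(n) for n in("side","top")}
def KD(c): return np.array([[c["fx"],0,c["cx"]],[0,c["fy"],c["cy"]],[0,0,1.]]),np.array(c["dist"])
def proj(c,P):
    K,D=KD(c);W=np.linalg.inv(np.array(c["world_from_camera"]))
    return cv2.projectPoints(np.float64(P).reshape(-1,3),cv2.Rodrigues(W[:3,:3])[0],W[:3,3],K,D)[0][:,0]
def onz(c,uv,z):
    K,D=KD(c);W=np.array(c["world_from_camera"])
    p=cv2.undistortPoints(np.float64(uv).reshape(-1,1,2),K,D)[:,0]
    d=np.c_[p,np.ones(len(p))]@W[:3,:3].T
    return W[:3,3]+d*((z-W[2,3])/d[:,2])[:,None]
def tri(C,s,t):
    f=lambda P:np.r_[proj(C["side"],P)[0]-s,proj(C["top"],P)[0]-t]
    r=least_squares(f,[.55,0,.05]);return r.x.round(4),abs(r.fun).max().round(2)
E
python3 - <<'E'
from h import *
C=cams()
B_s=[(324,143),(367,148),(363.6,165),(318.6,160)]
B_t={'bl':(226.4,208),'br':(234.4,168.6),'fr':(259.4,172.4),'fl':(252,211.6)}
for n,s in zip(('bl','br','fr','fl'),B_s): print(n,tri(C,s,B_t[n]),onz(C["side"],s,.012)[0].round(4),onz(C["top"],B_t[n],.012)[0].round(4))
print('tab',tri(C,(335.4,127.4),(235,193)))
print('teat',tri(C,(360.6,226),(398.7,167.6)),'hole',tri(C,(357,266),(392.5,177)))
print('collar',tri(C,(359.2,245),(396.3,171.5)))
print('rod',tri(C,(375.5,239),(432,155.5)))
print('stand top',onz(C["top"],[(382,169),(421,160),(427,177.4),(388,188)],.055).round(4), onz(C["side"],[(340.6,259.4),(368,255)],.055).round(4))
E
```

```text
bl (array([0.4475, 0.3224, 0.0088]), np.float64(0.56)) [0.4489 0.3183 0.012 ] [0.4454 0.3212 0.012 ]
br (array([0.5622, 0.3025, 0.0095]), np.float64(0.7)) [0.5636 0.2998 0.012 ] [0.5595 0.3016 0.012 ]
fr (array([0.5502, 0.2301, 0.0076]), np.float64(0.69)) [0.5512 0.2249 0.012 ] [0.5471 0.229  0.012 ]
fl (array([0.436 , 0.2494, 0.0059]), np.float64(0.29)) [0.4369 0.2415 0.012 ] [0.4343 0.248  0.012 ]
tab (array([0.4759, 0.2793, 0.0866]), np.float64(0.69))
teat (array([ 0.5194, -0.1383,  0.1574]), np.float64(0.4)) hole (array([ 0.5195, -0.1411,  0.0554]), np.float64(0.38))
collar (array([ 0.5201, -0.1409,  0.1126]), np.float64(0.17))
rod (array([ 0.5366, -0.2087,  0.2006]), np.float64(0.45))
stand top [[ 0.5412 -0.1137  0.055 ]
 [ 0.5652 -0.2214  0.055 ]
 [ 0.5163 -0.235   0.055 ]
 [ 0.4883 -0.1279  0.055 ]] [[ 0.4896 -0.1256  0.055 ]
 [ 0.5418 -0.1131  0.055 ]]
```

Run:
```python
from h import *
C=cams()
print('posts',onz(C["side"],[(358,141),(361,134)],.066).round(4), 'flange',onz(C["side"],[(344.6,153)],.014).round(4))
y=np.radians(-9.7);x=np.array([np.cos(y),np.sin(y),0]);yy=np.array([-x[1],x[0],0])
cup=np.array([.5013,.2746,0]);th=np.radians(12.5)
def lev(a,b,c): # along lever before hinge, lateral, above hinge line
    return cup+.036*x+np.array([0,0,.060])-x*(a*np.cos(th)-c*np.sin(th))+yy*b+np.array([0,0,1])*(a*np.sin(th)+c*np.cos(th))
box=[lev(.066+i,j,.013+k) for i in(-.008,.008) for j in(-.005,.005) for k in(-.014,.010)]
ring=lambda r,z:[cup+[r*np.cos(t),r*np.sin(t),z] for t in np.linspace(0,6.28,25)]
disc=[lev(.036+.017*np.cos(t),.017*np.sin(t),0) for t in np.linspace(0,6.28,25)]
fork=[cup+.036*x+yy*s+[0,0,.066] for s in(-.02,.02)]
o=[]
for n,(X,Y) in {"side":(305,115),"top":(215,155)}.items():
    im=cv2.resize(C[n]["color"][Y:Y+60,X:X+80],None,fx=5,fy=5,interpolation=cv2.INTER_CUBIC)
    for P,col in((box,(0,0,255)),(ring(.015,.052),(0,255,0)),(disc,(255,0,0)),(fork,(255,0,255))):
        for p in proj(C[n],P): cv2.circle(im,tuple(int(v) for v in (p-[X-.0,Y-.0])*5),2,col,-1)
    o.append(im)
cv2.imwrite("pics/ov.png",np.hstack(o))
```

```text
posts [[0.5347 0.2522 0.066 ]
 [0.5435 0.2842 0.066 ]] flange [[0.5036 0.2719 0.014 ]]
```

View pics/ov.png

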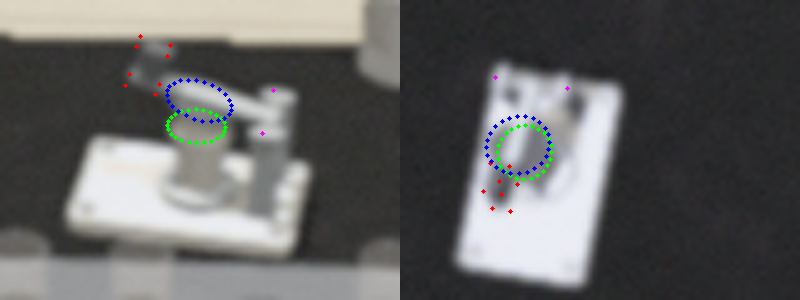

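The overlay fits the side view. The tab and fork agree to 1–2 mm and the heights are consistent (tab z 87 mm, lever at about 0.2 rad). I'll add a helper for the tool shifts and then move.

```bash
cat >> h.py <<'E'
from scipy.spatial.transform import Rotation as Ro
def go(p,yaw):
    o=env.get_obs();R=Ro.from_euler('xyz',o["tool_rot"],degrees=True).as_matrix()
    t=-(yaw-np.degrees(np.arctan2(R[1,0],R[0,0])));t=(t+180)%360-180
    return (R.T@(np.array(p)-o["tool_pos"])).round(4),round(t,2)
E
python3 - <<'E'
from h import *
print(go([.60,-.15,.30],170.3))
C=cams()
print('rack top corners',onz(C["top"],[(314,122),(341,122),(343,243),(315,243)],.128).round(3))
E
```

```text
(array([ 0.5017, -0.2882, -0.0607]), np.float64(-148.54))
rack top corners [[ 0.65   0.068  0.128]
 [ 0.649 -0.001  0.128]
 [ 0.339 -0.     0.128]
 [ 0.339  0.068  0.128]]
```

Units first: shifts go in units of 50 mm. So 0.5 m is 10, -0.288 m is -5.76.

```bash
python3 steer.py '[[[10,-5.76,-1.2,-57,0.04],[10,-5.76,-1.2,-57,0.04],[10,-5.76,-1.2,-57,0.04],[10,-5.76,-1.2,-57,0.04],[10,-5.76,-1.2,-57,0.04],[10,-5.76,-1.2,-57,0.04],[10,-5.76,-1.2,-57,0.04],[10,-5.76,-1.2,-57,0.04]]]' 10
python3 -c "
from h import *
print(go([.60,-.15,.30],170.3))"
```

```text
time_s: 1.07
tool_pos: [0.4473, -0.3417, 0.2746]
tool_rot: [180.0, 0.0, 79.1]
force: [-0.2, -0.1, -0.3]
grip_width: 0.0438
grasp_force: 0.0
(array([ 0.2171,  0.1137, -0.0255]), np.float64(-91.2))
```

In the tool's units: 0.217 m is 4.34, 0.114 m is 2.28.

```bash
python3 steer.py '[[[4.34,2.28,-0.5,-57,0.04],[4.34,2.28,-0.5,-57,0.04],[4.34,2.28,-0.5,-57,0.04],[4.34,2.28,-0.5,-57,0.04],[4.34,2.28,-0.5,-57,0.04],[4.34,2.28,-0.5,-57,0.04],[4.34,2.28,-0.5,-57,0.04],[4.34,2.28,-0.5,-57,0.04]]]'
python3 -c "
from h import *
print(go([.478,.279,.25],170.3),env.get_obs()['qpos'])"
```

```text
time_s: 1.73
tool_pos: [0.6021, -0.1488, 0.2993]
tool_rot: [179.9, -0.0, 136.5]
force: [-0.5, -0.2, 0.3]
grip_width: 0.0401
grasp_force: 0.0
(array([0.3845, 0.2247, 0.0498]), np.float64(-33.81)) [ 40.11559549  16.76776708 -35.97383228  81.36464254   9.70240345
  84.95670492  50.95031167]
```

```bash
python3 steer.py '[[[7.7,4.5,0,-34,0.04],[7.7,4.5,0,-34,0.04],[7.7,4.5,0,-34,0.04],[7.7,4.5,0,-34,0.04],[7.7,4.5,0,-34,0.04],[7.7,4.5,0,-34,0.04],[7.7,4.5,0,-34,0.04],[7.7,4.5,0,-34,0.04]]]'
python3 steer.py '[[[0.02,0,0,0,0.04]]]'
python3 -c "
from h import *
print(go([.478,.279,.16],170.3),env.get_obs()['qpos'])"
```

```text
time_s: 2.4
tool_pos: [0.5108, 0.17, 0.2994]
tool_rot: [-180.0, 0.1, 169.7]
force: [0.7, 0.3, -0.8]
grip_width: 0.0399
grasp_force: 0.0
time_s: 2.48
tool_pos: [0.5066, 0.1792, 0.3001]
tool_rot: [179.7, -0.0, 170.6]
force: [-0.8, 0.9, 0.7]
grip_width: 0.0399
grasp_force: 0.0
(array([0.0446, 0.0931, 0.1405]), np.float64(0.27)) [ 26.27668939   7.21444662 -52.32658493  92.41431303   5.53055399
  83.05360362  54.08146186]
```

In the tool's units: 0.13 m is 2.6, 0.092 m is 1.84.

```bash
python3 steer.py '[[[0.86,1.84,1.6,0,0.04],[0.86,1.84,1.6,0,0.04],[0.86,1.84,1.6,0,0.04],[0.86,1.84,2.6,0,0.04],[0.86,1.84,2.6,0,0.04],[0.86,1.84,2.6,0,0.04],[0.86,1.84,2.6,0,0.04]]]'
python3 - <<'E'
from h import *
print(go([.478,.279,.090],170.3),env.get_obs()['qpos'])
C=cams();o=[]
for n,(X,Y) in {"side":(300,90),"top":(210,145)}.items():
    im=cv2.resize(C[n]["color"][Y:Y+80,X:X+80],None,fx=5,fy=5,interpolation=cv2.INTER_CUBIC)
    for p in proj(C[n],[[.478,.279,.087]]): cv2.circle(im,tuple(int(v) for v in (p-[X,Y])*5),2,(0,0,255),-1)
    o.append(im)
cv2.imwrite("pics/g1.png",np.hstack(o))
E
```

```text
time_s: 3.07
tool_pos: [0.4855, 0.2657, 0.1695]
tool_rot: [-180.0, -0.0, 169.7]
force: [0.5, -0.4, -0.0]
grip_width: 0.0402
grasp_force: 0.0
(array([0.0098, 0.0117, 0.0795]), np.float64(-0.62)) [ 15.36452545  16.21820714 -53.86516583 100.77263184  13.90094392
  70.07013068  37.46552236]
```

View pics/g1.png

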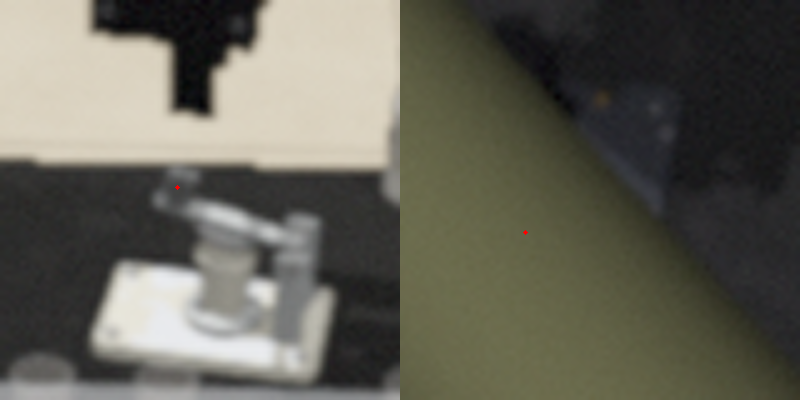

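The side view shows the fingers above the tab, which is at pixel (335.5,127.5), and the model point lies on it. I'll descend and pinch.

In the tool's units: 0.078 m is 1.56, 0.04 m is 0.8.

```bash
python3 steer.py '[[[0.16,0.24,0.8,0,0.04],[0.16,0.24,1.56,0,0.04],[0.16,0.24,1.56,0,0.04],[0.16,0.24,1.56,0,0.04]]]'
python3 steer.py '[[[0,0,0,0,0.04],[0,0,0,0,0],[0,0,0,0,0],[0,0,0,0,0],[0,0,0,0,0]]]' 6
python3 -c "
from h import *
print(go([.478,.279,.090],170.3),env.get_obs()['qpos'])"
```

```text
time_s: 3.5
tool_pos: [0.4794, 0.279, 0.0913]
tool_rot: [-179.9, -0.0, 169.7]
force: [0.7, 0.5, 1.1]
grip_width: 0.0397
grasp_force: 0.0
time_s: 3.92
tool_pos: [0.4797, 0.2801, 0.0921]
tool_rot: [180.0, 0.1, 169.7]
force: [0.5, -0.6, -0.2]
grip_width: 0.0212
grasp_force: 0.0
(array([ 0.0015, -0.0014,  0.0021]), np.float64(-0.56)) [ 11.14285718  21.70908816 -51.85772626 105.08874149  19.22700702
  62.37262464  31.93026064]
```

```bash
python3 steer.py '[[[0,0,0,0,0],[0,0,0,0,0],[0,0,0,0,0],[0,0,0,0,0]]]' 6
```

```text
time_s: 4.25
tool_pos: [0.4791, 0.28, 0.0912]
tool_rot: [-180.0, 0.0, 169.8]
force: [0.2, -0.4, 2.1]
grip_width: 0.0103
grasp_force: 6.0
```

In the tool's units: -0.0388 m is -0.776, -0.0366 m is -0.732.

```bash
python3 steer.py '[[[-0.07,0,-0.14,0,0],[-0.206,0,-0.332,0,0],[-0.318,0,-0.452,0,0],[-0.464,0,-0.57,0,0],[-0.604,0,-0.656,0,0],[-0.776,0,-0.732,0,0],[-0.776,0,-0.732,0,0]]]'
```

```text
time_s: 4.83
tool_pos: [0.5199, 0.2726, 0.1289]
tool_rot: [179.9, 0.1, 169.6]
force: [-0.4, -1.8, 4.7]
grip_width: 0.0101
grasp_force: 6.0
```

Small forces and the tab is still held. Remaining deltas from α=70°.

```bash
python3 steer.py '[[[-0.18,0,-0.052,0,0],[-0.342,0,-0.076,0,0],[-0.46,0,-0.08,0,0],[-0.578,0,-0.076,0,0],[-0.72,0,-0.056,0,0],[-0.72,0,-0.056,0,0],[-0.72,0,-0.056,0,0]]]'
python3 - <<'E'
from h import *
c=env.read_camera("side");X,Y=290,80
cv2.imwrite("pics/up.png",cv2.resize(c["color"][Y:Y+90,X:X+110],None,fx=6,fy=6,interpolation=cv2.INTER_CUBIC))
E
```

```text
time_s: 5.42
tool_pos: [0.5537, 0.2665, 0.1302]
tool_rot: [180.0, 0.1, 169.7]
force: [1.6, 0.7, -1.0]
grip_width: 0.0101
grasp_force: 6.0
```

View pics/up.png

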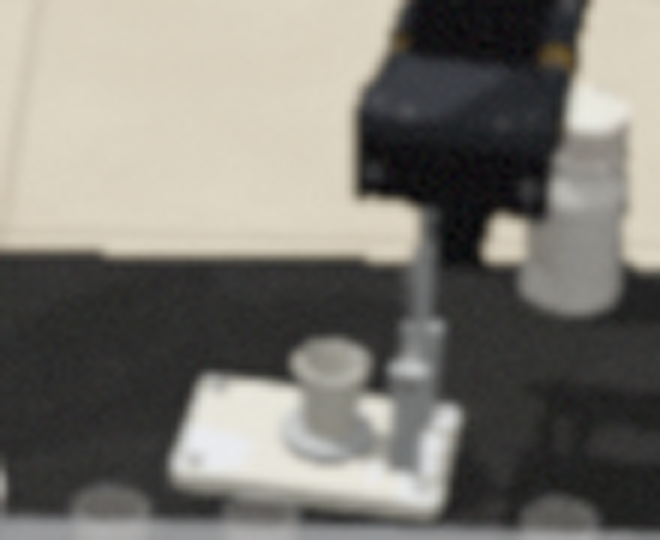

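The lever now stands upright. Its bar runs from pixel (359.2,141.7) up to (361.7,115), and the cup mouth is clear at about (345.2,139.3). I'll check both numerically.

Run:
```python
from h import *
C=cams();c=C["side"]
print('cup',onz(c,[(290+331/6,80+356/6)],.052).round(4))
h=np.array([.5382,.268,.06]);x=np.array([.9857,-.1685,0])
for a in (80,90,100): 
    d=np.cos(np.radians(180-a))*x+np.array([0,0,np.sin(np.radians(a))]); print(a,proj(c,[h,h+.045*d]).round(1).tolist())
```

```text
cup [[0.5036 0.279  0.052 ]]
80 [[359.0, 139.5], [357.0, 124.2]]
90 [[359.0, 139.5], [360.2, 124.3]]
100 [[359.0, 139.5], [363.3, 124.9]]
```

The lever is at about 90°. Releasing it and going straight up.

```bash
python3 steer.py '[[[0,0,0,0,0.045],[0,0,0,0,0.045],[0,0,0,0,0.045],[0,0,0,0,0.045],[0,0,-0.6,0,0.045],[0,0,-1.4,0,0.045],[0,0,-3.4,0,0.045],[0,0,-3.4,0,0.045]]]'
python3 steer.py '[[[0,0,-1.4,0,0.045],[0,0,-1.4,0,0.045],[0,0,-1.4,0,0.045]]]'
python3 -c "
from h import *
print(go([.5198,-.141,.26],103),env.get_obs()['qpos'])"
```

```text
time_s: 6.23
tool_pos: [0.5519, 0.2665, 0.2853]
tool_rot: [-180.0, -0.0, 169.8]
force: [-0.6, 1.0, -0.1]
grip_width: 0.044
grasp_force: 0.0
time_s: 6.48
tool_pos: [0.554, 0.2686, 0.3611]
tool_rot: [179.6, 0.5, 169.8]
force: [-0.3, 0.9, -0.3]
grip_width: 0.0447
grasp_force: 0.0
(array([-0.0382, -0.4098,  0.0989]), np.float64(66.76)) [ 12.00307127  18.91117132 -53.16207513  75.67930937  15.19806508
  92.02375047  40.85358787]
```

In the tool's units: -0.41 m is -8.2, 0.04 m is 0.8.

```bash
python3 steer.py '[[[-0.76,-8.2,0.8,66.8,0.045],[-0.76,-8.2,0.8,66.8,0.045],[-0.76,-8.2,0.8,66.8,0.045],[-0.76,-8.2,0.8,66.8,0.045],[-0.76,-8.2,0.8,66.8,0.045],[-0.76,-8.2,0.8,66.8,0.045],[-0.76,-8.2,0.8,66.8,0.045],[-0.76,-8.2,0.8,66.8,0.045]]]'
python3 steer.py '[[[0,-1,0,0,0.045]]]'
python3 -c "
from h import *
print(go([.5198,-.141,.25],103),env.get_obs()['qpos'])"
```

```text
time_s: 7.15
tool_pos: [0.523, -0.0658, 0.3211]
tool_rot: [-180.0, 0.0, 112.1]
force: [1.4, -0.6, -0.4]
grip_width: 0.045
grasp_force: 0.0
time_s: 7.23
tool_pos: [0.4866, -0.0874, 0.3172]
tool_rot: [-179.9, -0.3, 111.7]
force: [-2.2, -2.1, 0.1]
grip_width: 0.045
grasp_force: 0.0
(array([-0.0624,  0.0111,  0.0668]), np.float64(8.71)) [ 42.71410544  -0.94925848 -34.69705311  96.2019419   -0.73176837
  84.81819512  29.80272695]
```

In the tool's units: 0.067 m is 1.34, -0.062 m is -1.24.

```bash
python3 steer.py '[[[-1.24,0.22,0.4,8.7,0.045],[-1.24,0.22,1.34,8.7,0.045],[-1.24,0.22,1.34,8.7,0.045],[-1.24,0.22,1.34,8.7,0.045],[-1.24,0.22,1.34,8.7,0.045],[-1.24,0.22,1.34,8.7,0.045]]]'
python3 - <<'E'
from h import *
print(go([.5198,-.141,.117],103),env.get_obs()['qpos'])
C=cams();o=[]
for n,(X,Y) in {"side":(320,190),"top":(215,155)}.items():
    im=cv2.resize(C[n]["color"][Y:Y+80,X:X+80],None,fx=5,fy=5,interpolation=cv2.INTER_CUBIC)
    o.append(im)
cv2.imwrite("pics/d1.png",np.hstack(o))
E
```

```text
time_s: 7.73
tool_pos: [0.5199, -0.1318, 0.2556]
tool_rot: [179.9, 0.0, 103.9]
force: [0.7, 0.2, -0.4]
grip_width: 0.045
grasp_force: 0.0
(array([-0.0089, -0.0025,  0.1386]), np.float64(0.86)) [ 43.30300458   6.05713252 -34.03733741  97.00894874   3.43875492
  77.92809505  22.55490715]
```

View pics/d1.png

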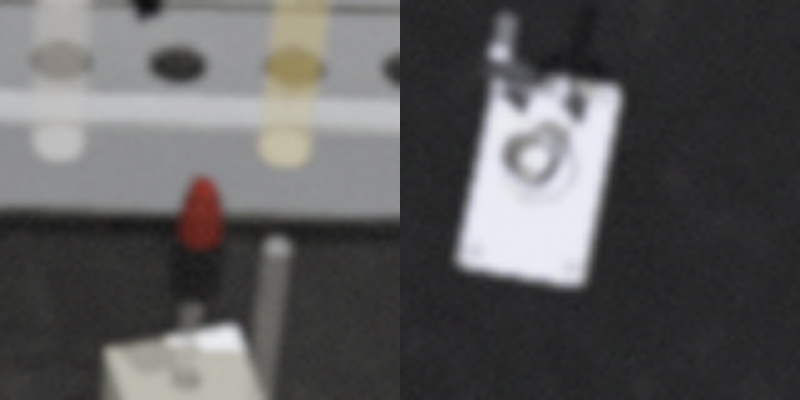

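The top view now shows the open cup mouth at about pixel (241.7,186) and the raised lever at (236,162). The dropper is intact, with its collar at side pixel (359,245). I'll compute the cup position and check the lever.

Run:
```python
from h import *
C=cams()
print('cup',tri(C,(345.2,139.3),(241.7,186)),onz(C["top"],[(241.7,186)],.052).round(4))
h=np.array([.5392,.269,.06]);x=np.array([.9857,-.1685,0])
for th in (80,90,100):
    a=np.radians(th); P=h-x*(.066*np.cos(a)-.013*np.sin(a))+np.array([0,0,.066*np.sin(a)+.013*np.cos(a)])
    print(th,proj(C["top"],[P])[0].round(1),proj(C["side"],[P])[0].round(1))
```

```text
cup (array([0.5011, 0.2686, 0.0584]), np.float64(0.93)) [[0.4998 0.2697 0.052 ]]
80 [235.8 164.5] [361.7 116.4]
90 [236.8 160.2] [366.4 117.4]
100 [238.  156.4] [370.9 119.1]
```

```bash
python3 steer.py '[[[-0.16,-0.02,1.2,0.9,0.045],[-0.16,-0.02,2,0.9,0.045],[-0.16,-0.02,2.36,0.9,0.045],[-0.16,-0.02,2.36,0.9,0.045],[-0.16,-0.02,2.36,0.9,0.045],[-0.16,-0.02,2.36,0.9,0.045]]]'
python3 -c "
from h import *
print(go([.5198,-.141,.117],103))"
```

```text
time_s: 8.43
tool_pos: [0.522, -0.1408, 0.139]
tool_rot: [179.8, 0.1, 102.9]
force: [1.0, -0.7, 0.1]
grip_width: 0.0453
grasp_force: 0.0
(array([ 0.0003, -0.0023,  0.022 ]), np.float64(-0.1))
```

Run:
```python
from h import *
C=cams();o=[]
cup=np.array([.502,.274,0]);y=np.radians(-9.8);x=np.array([np.cos(y),np.sin(y),0])
ring=lambda r,z:[cup+[r*np.cos(t),r*np.sin(t),z] for t in np.linspace(0,6.28,24)]
a=np.radians(90);h=cup+.036*x+[0,0,.06]
tab=h-x*(.066*np.cos(a)-.013*np.sin(a))+np.array([0,0,.066*np.sin(a)+.013*np.cos(a)])
for n,(X,Y) in {"side":(320,105),"top":(215,150)}.items():
    k=8;im=cv2.resize(C[n]["color"][Y:Y+60,X:X+50],None,fx=k,fy=k,interpolation=cv2.INTER_CUBIC)
    im2=im.copy()
    for P,col in((ring(.015,.052),(0,255,0)),([tab,h],(0,0,255)),(ring(.0005,.052),(255,0,255))):
        for p in proj(C[n],P): cv2.circle(im,tuple(int(v) for v in (p-[X,Y]+.5)*k),1,col,-1)
    o.append(im)
cv2.imwrite("pics/cup.png",np.hstack(o))
```

```text
(no output)
```

View pics/cup.png

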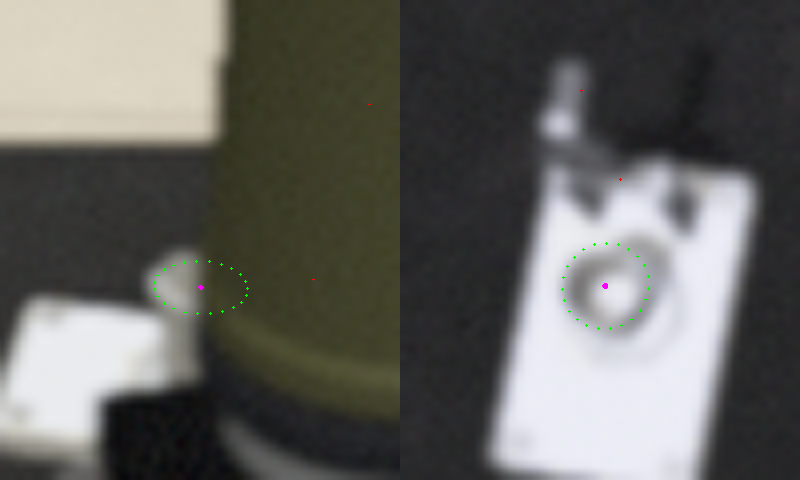

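The overlay fits the cup mouth in the top view within about 1 mm. The side view suggests shifting to about (0.501,0.275), and the raised tab matches 90°. I'll go down and grip the collar.

In the tool's units: 0.022 m is 0.44, -0.002 m is -0.04.

```bash
python3 steer.py '[[[0,-0.04,0.44,0,0.045],[0,-0.04,0.44,0,0.045],[0,-0.04,0.44,0,0.045],[0,-0.04,0.44,0,0.016],[0,-0.04,0.44,0,0.016],[0,-0.04,0.44,0,0.016],[0,-0.04,0.44,0,0.016],[0,-0.04,0.44,0,0.016]]]' 12
```

```text
time_s: 9.2
tool_pos: [0.5186, -0.1414, 0.1149]
tool_rot: [180.0, 0.0, 102.9]
force: [-0.6, 1.0, -0.4]
grip_width: 0.0205
grasp_force: 0.0
```

```bash
python3 steer.py '[[[0,0,0,0,0.01],[0,0,0,0,0.01],[0,0,0,0,0.01],[0,0,0,0,0.01],[0,0,0,0,0.01],[0,0,0,0,0.01]]]' 12
```

```text
time_s: 9.7
tool_pos: [0.5186, -0.1414, 0.1147]
tool_rot: [180.0, 0.0, 102.9]
force: [-1.0, -0.3, 2.3]
grip_width: 0.0172
grasp_force: 12.0
```

Grip holds at 17.2 mm. I'll firm it up and lift slowly.

In the tool's units: -0.01 m is -0.2, -0.06 m is -1.2.

```bash
python3 steer.py '[[[0,0,0,0,0.01],[0,0,0,0,0.01],[0,0,-0.2,0,0.01],[0,0,-0.4,0,0.01],[0,0,-0.6,0,0.01],[0,0,-0.8,0,0.01],[0,0,-1,0,0.01],[0,0,-1.2,0,0.01]]]' 30
```

```text
time_s: 10.37
tool_pos: [0.5184, -0.1414, 0.1759]
tool_rot: [180.0, 0.0, 102.9]
force: [-0.9, 0.0, -0.1]
grip_width: 0.0168
grasp_force: 30.0
```

In the tool's units: -0.135 m is -2.7, -0.13 m is -2.6.

```bash
python3 steer.py '[[[0,0,-0.4,0,0.01],[0,0,-0.8,0,0.01],[0,0,-1.4,0,0.01],[0,0,-2,0,0.01],[0,0,-2.6,0,0.01],[0,0,-2.7,0,0.01],[0,0,-2.7,0,0.01],[0,0,-2.7,0,0.01]]]'
python3 - <<'E'
from h import *
C=cams();o=[]
p=env.get_obs()['tool_pos'];print(p,env.get_obs()['grasp_force'])
for n in("side","top"):
    c=proj(C[n],[p-[0,0,.03]])[0].astype(int);X,Y=c[0]-40,c[1]-30
    im=cv2.resize(C[n]["color"][Y:Y+80,X:X+80],None,fx=5,fy=5,interpolation=cv2.INTER_CUBIC)
    for q in proj(C[n],[p-[0,0,.1047]]): cv2.circle(im,tuple(int(v) for v in (q-[X,Y]+.5)*5),2,(0,255,0),-1)
    o.append(im)
cv2.imwrite("pics/lift.png",np.hstack(o));print(go([.501,.16,.32],103))
E
```

```text
time_s: 11.03
tool_pos: [0.5181, -0.1413, 0.3094]
tool_rot: [-180.0, 0.0, 102.9]
force: [-0.1, 0.1, 0.1]
grip_width: 0.0171
grasp_force: 30.0
[ 0.51752276 -0.14123852  0.30801039] 29.995061880299545
(array([ 0.2974,  0.0509, -0.0117]), np.float64(-0.14))
```

View pics/lift.png

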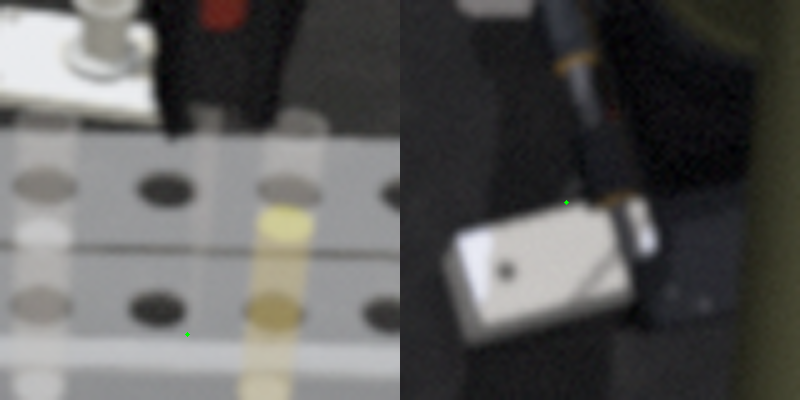

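In the lift view the tube hangs faintly from crop (212,105) to about (203,300), and the predicted tip is at (188,335). I'll compare with a perfectly vertical line to check for tilt.

Run:
```python
from h import *
c=env.read_camera("side");p=env.get_obs()['tool_pos']
q0=proj(c,[p-[0,0,.03]])[0].astype(int);X,Y=q0[0]-40,q0[1]-30
for d in(.02,.04,.06,.08,.1047):
    q=(proj(c,[p-[0,0,d]])[0]-[X,Y]+.5)*5
    r=int(q[1]/5)+Y; row=c["color"][r-1:r+2].mean(0).sum(1)/3
    print(d,q.round(0), row[X+32:X+50].round(0).astype(int))
```

```text
0.02 [206. 129.] [ 35  23  16  24  32  50  76  93 102 102  99  85  69  62  59  56  48  43]
0.04 [202. 181.] [ 64  65  64  69  78  98 124 144 156 160 157 153 153 153 152 153 153 152]
0.06 [197. 230.] [152 153 152 152 154 156 158 160 160 156 153 152 153 152 152 153 152 154]
0.08 [193. 278.] [152 152 153 153 153 156 157 157 154 152 153 153 152 152 153 153 153 156]
0.1047 [188. 335.] [162 162 163 164 164 164 163 163 162 162 161 160 161 159 159 160 164 167]
```

The dropper is vertical to about 1° and there is little bias. Carrying it over the rack, with the tip at about 0.21.

In the tool's units: 0.21 m is 4.2, -0.012 m is -0.24.

```bash
python3 steer.py '[[[0.6,0.1,-0.24,0,0.01],[1.2,0.2,-0.24,0,0.01],[1.8,0.3,-0.24,0,0.01],[2.4,0.4,-0.24,0,0.01],[3,0.52,-0.24,0,0.01],[3.6,0.62,-0.24,0,0.01],[4.2,0.72,-0.24,0,0.01],[4.8,0.82,-0.24,0,0.01]]]'
python3 -c "
from h import *
print(go([.501,.275,.30],103),env.get_obs()['qpos'])"
```

```text
time_s: 11.85
tool_pos: [0.504, 0.103, 0.3203]
tool_rot: [-179.9, -0.0, 102.9]
force: [1.0, 0.8, -0.2]
grip_width: 0.0167
grasp_force: 30.0
(array([0.1683, 0.0354, 0.0203]), np.float64(-0.14)) [ 30.44556729   2.45590049 -45.90149171  93.27256573   1.76266073
  85.13429515  -2.72595133]
```

```bash
python3 steer.py '[[[0.6,0.12,0,0,0.01],[1.2,0.24,0,0,0.01],[1.8,0.36,0,0,0.01],[2.4,0.48,0,0,0.01],[2.8,0.6,0,0,0.01],[3.1,0.66,0,0,0.01],[3.3,0.7,0.2,0,0.01],[3.36,0.7,0.4,0,0.01]]]'
python3 steer.py '[[[0,0,0.4,0,0.01],[0,0,0.8,0,0.01],[0,0,1.2,0,0.01],[0,0,1.2,0,0.01],[0,0,1.2,0,0.01],[0,0,1.2,0,0.01]]]'
python3 - <<'E'
from h import *
print(go([.501,.275,.1667],103))
c=env.read_camera("side");p=env.get_obs()['tool_pos'];print(p)
for d in(.03,.06,.09,.1047,.115):
    q=proj(c,[p-[0,0,d]])[0];r=int(round(q[1]));x=int(round(q[0]))
    print(d,q.round(1),c["color"][r,x-8:x+9].mean(1).astype(int))
E
```

```text
time_s: 12.52
tool_pos: [0.5005, 0.2757, 0.3002]
tool_rot: [-179.9, -0.1, 103.1]
force: [0.2, 0.6, -0.3]
grip_width: 0.017
grasp_force: 30.0
time_s: 13.02
tool_pos: [0.5019, 0.273, 0.242]
tool_rot: [180.0, 0.0, 102.8]
force: [0.5, 0.4, 0.1]
grip_width: 0.017
grasp_force: 30.0
(array([ 0.0021, -0.0004,  0.0753]), np.float64(-0.17))
[0.50212142 0.27339559 0.24253911]
0.03 [347.5  83.3] [206 206 206 207 206 206 197 164 112 128 180 201 208 208 209 208 209]
0.06 [346.9  94.8] [207 207 208 208 209 209 200 167 134 161 194 206 208 208 208 207 207]
0.09 [346.4 105.9] [206 205 205 205 206 206 207 200 181 185 200 206 206 205 205 206 207]
0.1047 [346.1 111.3] [208 208 208 208 208 207 205 198 186 190 201 206 205 206 207 206 207]
0.115 [345.9 114.9] [209 208 209 208 209 209 209 208 208 208 208 207 207 207 207 207 208]
```

In the tool's units: 0.002 m is 0.04, 0.068 m is 1.36.

```bash
python3 steer.py '[[[0.02,0,0.3,0,0.01],[0.04,0,0.6,0,0.01],[0.04,0,0.9,0,0.01],[0.04,0,1.1,0,0.01],[0.04,0,1.3,0,0.01],[0.04,0,1.36,0,0.01],[0.04,0,1.36,0,0.01],[0.04,0,1.36,0,0.01]]]'
python3 - <<'E'
from h import *
C=cams();p=env.get_obs()['tool_pos'];print(p,go([.501,.275,.1667],103));o=[]
for n,(X,Y) in {"side":(320,90),"top":(215,145)}.items():
    k=7;im=cv2.resize(C[n]["color"][Y:Y+80,X:X+55],None,fx=k,fy=k,interpolation=cv2.INTER_CUBIC)
    for i in range(0,80,10): cv2.putText(im,str(Y+i),(0,i*k+8),0,.3,(0,0,255),1)
    for q in proj(C[n],[p-[0,0,.1047]]): cv2.circle(im,tuple(int(v) for v in (q-[X,Y]+.5)*k),2,(0,0,255),-1)
    o.append(im)
cv2.imwrite("pics/fin.png",np.hstack(o))
E
```

```text
time_s: 13.73
tool_pos: [0.5015, 0.2756, 0.1741]
tool_rot: [180.0, -0.0, 102.9]
force: [-0.3, 0.2, 0.4]
grip_width: 0.017
grasp_force: 30.0
[0.50164094 0.27565148 0.17438751] (array([-0.0005, -0.0008,  0.0077]), np.float64(-0.14))
```

View pics/fin.png

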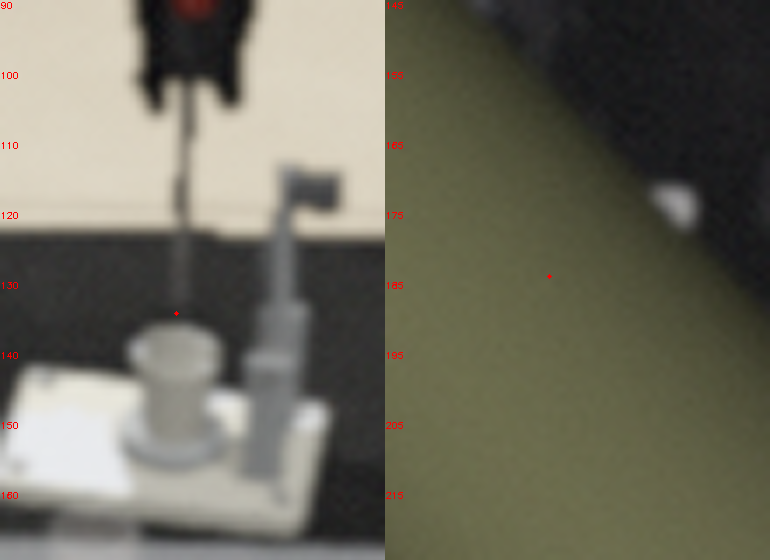

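The last view shows the tip at side pixel about (345.3,134.7), centred over the cup mouth at (345.1,139.5). The lever is upright and clear. I'll lower the last 7 mm and hold.

Units first: shifts go in units of 50 mm. So -0.0005 m is -0.01, 0.007 m is 0.14.

```bash
python3 steer.py '[[[0,-0.01,0.06,0,0.01],[0,-0.01,0.12,0,0.01],[0,-0.01,0.14,0,0.01],[0,-0.01,0.14,0,0.01],[0,-0.01,0.14,0,0.01],[0,-0.01,0.14,0,0.01],[0,-0.01,0.14,0,0.01],[0,-0.01,0.14,0,0.01]]]'
python3 steer.py '[[[0,0,0,0,0.01],[0,0,0,0,0.01],[0,0,0,0,0.01],[0,0,0,0,0.01],[0,0,0,0,0.01],[0,0,0,0,0.01]]]'
python3 - <<'E'
from h import *
p=env.get_obs()['tool_pos'];print(p)
im=np.mean([env.read_camera("side")["color"].astype(float) for _ in range(6)],0).mean(2);c=env.read_camera("side")
for d in np.arange(.085,.122,.003):
    q=proj(c,[p-[0,0,d]])[0];r,x=int(round(q[1])),int(round(q[0]));print(d.round(3),q.round(1),im[r,x-5:x+6].round(0).astype(int))
E
```

```text
time_s: 14.5
tool_pos: [0.5007, 0.2752, 0.1666]
tool_rot: [180.0, 0.0, 102.9]
force: [-0.6, 0.4, 0.2]
grip_width: 0.0168
grasp_force: 30.0
time_s: 15.0
tool_pos: [0.5006, 0.2752, 0.1665]
tool_rot: [-180.0, 0.0, 102.9]
force: [0.1, 0.6, -0.1]
grip_width: 0.0171
grasp_force: 30.0
[0.50064335 0.27520042 0.16647522]
0.085 [344.5 130.4] [52 52 51 55 65 67 60 52 50 49 49]
0.088 [344.5 131.4] [50 51 51 51 57 66 67 59 51 50 49]
0.091 [344.4 132.4] [50 50 51 52 58 67 66 58 50 48 47]
0.094 [344.4 133.4] [48 50 50 50 56 64 64 54 47 46 46]
0.097 [344.3 134.4] [48 48 48 47 53 63 62 50 44 44 44]
0.1 [344.3 135.4] [48 49 50 51 60 69 69 61 53 46 44]
0.103 [344.2 136.4] [ 48  58  75  88  96 104 107 104  90  71  53]
0.106 [344.2 137.4] [ 63  86 110 124 132 138 142 143 133 114  89]
0.109 [344.1 138.3] [105 122 129 135 141 145 149 152 150 142 124]
0.112 [344.1 139.3] [144 153 142 136 138 142 147 151 153 149 137]
0.115 [344.  140.3] [152 162 149 140 139 142 146 151 155 153 142]
0.118 [344.  141.3] [132 150 150 145 144 144 148 153 157 158 149]
0.121 [343.9 142.2] [105 132 146 149 151 153 155 158 161 161 151]
```

In the tool's units: 0.001 m is 0.02, 0.0008 m is 0.016.

```bash
python3 steer.py '[[[0.016,0.02,-0.01,0,0.01],[0.016,0.02,-0.01,0,0.01],[0.016,0.02,-0.01,0,0.01],[0.016,0.02,-0.01,0,0.01],[0.016,0.02,-0.01,0,0.01],[0.016,0.02,-0.01,0,0.01]]]'
python3 -c "
from cell import env
print(env.sign_off())"
```

```text
time_s: 15.85
tool_pos: [0.5014, 0.2762, 0.167]
tool_rot: [-180.0, 0.0, 102.9]
force: [0.0, -0.0, 1.1]
grip_width: 0.0168
grasp_force: 30.0
the job is handed in; nothing more can be done
None
```

I handed the job in at 15.9 s: the cover lever is upright, and the dropper is held upright and still, its tip about 1 cm above the middle of the open cup. The cup's centre is measured to 2–3 mm, the forces I read stayed under about 5 N, and sign-off returned no verdict.

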